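# Clear the highlighter and shut the laptop

## Task

Close the open laptop for the night. Someone left a highlighter lying on it: with your fingertips slide it off the laptop's side so that it lies on the desk close by (do not pick it up), then push the lid gently down from behind until it is fully shut, keeping your fingers off the screen. Do not slam the lid, shove or lift the laptop, or disturb the mouse, phone, mug and bottle.

Things in the scene. Friction and masses are not known exactly. Their poses are not given: they have to be found in the camera images.
- laptop: red 13-inch laptop standing loose on the desk, about 1.3 kg with its lid. Base 205 (x) x 300 (y) x 16 mm (z). Origin: centre of the base's underside, on the desk. Its x axis points from the palm rest to the hinge (roughly away from the robot), y to the left along the hinge, z up. The deck (top of base, keys practically flush) is at 16 mm and flat. The front half (x from -100 to 0 mm) is mostly palm rest and touchpad.
- lid (a joint): angle of the laptop's lid on its hinge, rad: 0 fully shut, 1.57 upright, larger leans back away from the robot. At the start 1.6 to 1.85. Stiff friction hinge (about 0.5 N m): the lid stays at any angle and never falls shut by itself; pushing near the free edge takes about 2 to 3 N.
- lid_hinge (a point): middle of the lid's hinge axis; in the laptop's frame at x = 98, y = 0, z = 18.5 mm. The axis runs along the laptop's y.
- lid_edge (a point): middle of the lid's free edge (halfway through its thickness), 202 mm from the hinge axis and level with the hinge and 3 mm above it when the lid is shut. When open it is the lid's top.
- lid_cover: red outer shell of the lid, 198 mm from hinge end to free edge, 300 mm wide, 6 mm thick. Origin on the hinge axis at its middle; from there the shell runs along its own -x (4 to 202 mm), its own z is the outward normal: the outside face lies at z = 6 mm, the screen side at z = 0. The laptop is 24.5 mm tall when shut.
- screen: display panel on the inside of the lid, 188 x 292 mm, 1.5 mm thick, showing a lit picture; same origin and axes as the lid cover (it lies at z = -1.5 to 0 mm).
- highlighter: flat highlighter pen lying on the deck, yellow with white label and dark green cap, 96 (x, long) x 24 (y) x 15 mm (z), 25 g, edges rounded, does not roll. Origin: centre of its underside; x points to the cap end.
- highlighter_mid (a point): centre of the highlighter, 7.5 mm above its underside.
- mouse: black computer mouse, 106 x 60 x 35 mm, loose on the desk to one side of the laptop; origin: centre of its underside.
- phone: phone lying face up on the desk to one side of the laptop, 152 x 73 x 9 mm, loose; origin: centre of its underside.
- mug: blue mug, 78 mm across, 92 mm tall, handle on its +y side, loose on the desk behind the laptop, left or right of its middle; origin: centre of its underside.
- bottle: green drinking bottle with white cap, 64 mm across, 170 mm tall, loose on the desk behind the laptop, on the other side from the mug; origin: centre of its underside.
Not all that is in view belongs to the job. What is meant by the highlighter is not blue or red, and is the larger of those in its own colour.

How it is judged:
By the outcome, as a careful person would: the job done as asked, in the order asked, and still so for the second after the job is handed in, with the robot touching nothing.
It also fails if it takes over 64 s, if anything falls off the work surface, if the arm or the gripper's body presses on something with over 40 N, if the wrist force passes 120 N, or if a joint passes its speed limit or range.

## Robot

A 7-joint arm with a two-finger parallel gripper is mounted at the origin on the work surface. World frame = base frame: x ahead of the robot, y to its left, z up, the work surface at z = 0. Lengths are in m, angles in rad, forces in N, time in s.
With the tool pointing down it reaches from about 0.425 to 0.875 m from the base axis. Payload 4.7 kg.
Tool frame: the origin (TCP) lies midway between the tips of the shut fingers; the grasp point (between the pads) lies 19 mm behind it (ctrl.grip_depth is the distance from the TCP to the grasp point, in m); z points along the fingers, y is the direction in which the jaws open and shut (so a half turn about z gives the same grasp; the last joint's range is limited). The gripper opens to 87 mm and grips with 3 to 60 N. Pads are 19 mm wide; open, the fingers measure 117 mm over their backs; the gripper's body (75 mm by 190 mm) begins 51 mm behind the grasp point.
Start: joints at [-1.147, 0.321, -0.07, 1.45, 0.023, 1.371, -0.057], TCP at [0.259, 0.596, 0.223] pointing down, gripper open.
Joint ranges: [-2.86, 2.86], [-0.3, 2.09], [-1.38, 1.24], [0.06, 2.45], [-1.56, 4.7], [0.09, 2.05], [-2.69, 2.69]. Speed limits (rad/s): [2.57, 2.57, 3.14, 3.14, 3.14, 3.14, 3.14].

## Interface

Orientations are given as a rotation vector (axis times angle).
In Python, from bench import ctrl gives the robot as it stands. The module is installed in compiled form; this text tells all that it offers.
- The arm moves only by the shell command python3 -m inch 'ROWS' [FORCE]. ROWS is JSON, a list of rows, each a list of 5 numbers: the opening, from -1 (shut) to 1 (fully open), so that 0 is half open, then the shift along the tool's x, y, z in mm, then the turn about the tool's z in rad. In form: [[fingers, tx, ty, tz, twist], ...]. A call has 1 to 5 rows; each row shifts and turns the pose as measured when the row begins, along the tool's axes as they then stand; what a row does not reach is not made up. A row lasts 1/8 s, in which the tool goes at most 62.5 mm and 10.7 degrees, less where a joint would pass 70% of its speed; a pose out of reach is approached as far as the arm can. A call is refused whole if a number of a shift passes 62.5 or a number of a turn 0.188, either way. A call with a gripper value outside its range is refused whole. The fingers move at their own pace and stop on an object; FORCE is the grip in N (left out, the last holds). Time passes only in rows, so rows that do not move let the fingers close. It gives the time, the measured TCP pose, the force and the opening at its end, in the units of the state.
- ctrl.get_state(): the state, without advancing time (a new reading comes with each control period).
- ctrl.get_image(name): name is "scene" or "side" or "wrist"; returns a dict with "color" (384x512x3 uint8, red, green, blue), "range_z" (384x512 float32, m along the optical axis (not along the pixel's ray), 0 where there is no reading), "K" (3x3 intrinsics, pixels), "R" (3x3) and "t" (3): a world point X has camera coordinates R X + t. Camera axes: x right, y down, z forward; pixel columns grow to the right and rows downward; lengths in m; the calibration is good to about 2 mm. A picture is of the moment at which its call begins.
- ctrl.close_job(): hands the job in, once; it reports no verdict.
The state is a dict: "time": time; "joint_positions": joint angles; "qd": joint speeds; "joint_torque": joint torques, N m; "position": TCP position; "tool_rot": TCP orientation; "ft_force": force on the tool from outside, world axes, zero at the start; "torque": the same for the moment, N m; "grip_width": opening from 0.0 (shut) to 1.0 (fully open).
Only numpy, scipy, OpenCV 4.12 (cv2) and the standard library are available. Lean on these libraries where they do the work, as an engineer would, in place of code of your own. Each camera call takes 0.05 s, during which the arm holds its last target. There are 200 camera calls.

## Working session

There is one attempt and no reset: what is moved stays moved. The work goes in short steps, Python scripts to look and compute and a shell command to move; the robot and the scene stay as the last step left them, time stands still between calls to the robot, and variables do not carry over. Pictures are saved under pics/ and viewed, about 8 in all and at most 12, crops included, and the job is handed in when it is done.

```bash
mkdir -p pics
cat > h.py <<'E'
import numpy as np, cv2
from bench import ctrl
from scipy.spatial.transform import Rotation as Ro
def grab(n):
    d=ctrl.get_image(n); np.savez(f'last_{n}.npz',**{k:np.asarray(v) for k,v in d.items() if k in('color','range_z','K','R','t')}); return d
def load(n): return dict(np.load(f'last_{n}.npz'))
def world(d):
    h,w=d['range_z'].shape; u,v=np.meshgrid(np.arange(w),np.arange(h)); z=d['range_z']
    K=d['K']; P=np.stack([(u-K[0,2])/K[0,0]*z,(v-K[1,2])/K[1,1]*z,z],-1)
    W=(P-d['t'])@d['R']; W[z<=0]=np.nan; return W
def ray(d,u,v,z0):
    r=d['R'].T@np.array([(u-d['K'][0,2])/d['K'][0,0],(v-d['K'][1,2])/d['K'][1,1],1]); c=-d['R'].T@d['t']
    return c+r*(z0-c[2])/r[2]
def save(im,n): cv2.imwrite(f'pics/{n}.png',cv2.cvtColor(im,cv2.COLOR_RGB2BGR))
def st():
    s=ctrl.get_state(); R=Ro.from_rotvec(s['tool_rot']).as_matrix(); return s,R
E
python3 - <<'E'
from h import *
a=grab('scene');b=grab('side')
save(np.vstack([a['color'][:, :],b['color']])[:, :][:768],'x')
save(cv2.resize(np.hstack([a['color'],b['color']]),(800,300)),'p1')
s,R=st(); print(s['time'],s['position'],R.round(3).tolist(),s['ft_force'])
for d in(a,b): print((-d['R'].T@d['t']).round(3), d['R'][2].round(2))
save(a['color'],'p2')
E
```

```text
0.1 [0.25882619 0.59569949 0.22157385] [[-0.917, 0.398, -0.001], [0.398, 0.917, -0.002], [-0.0, -0.002, -1.0]] [ 0.01778831 -0.35565096 -0.44339027]
[1.115 0.008 0.678] [-0.67  0.05 -0.74]
[ 0.273 -0.482  0.73 ] [ 0.32  0.57 -0.75]
```

View pics/p1.png

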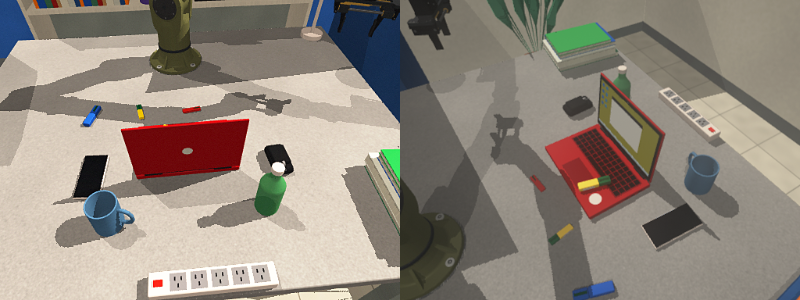

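View pics/p2.png

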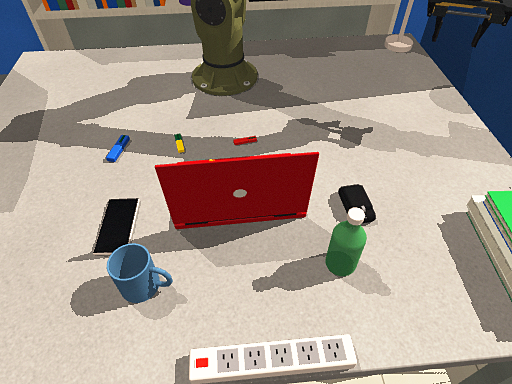

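The scene view (from behind) shows the lid at about (240,190), phone (117,225), mug (135,275), mouse (357,203), bottle (345,245). There are two yellow pens: one on the laptop at about side (760,235)/2 and one on the desk, scene (180,143). I'll enlarge and measure.

Run:
```python
from h import *
b=load('side');a=load('scene')
save(cv2.resize(b['color'][80:320,130:450],(800,600),interpolation=cv2.INTER_CUBIC),'p3')
for n,d in(('scene',a),('side',b)):
    W=world(d);hsv=cv2.cvtColor(d['color'],cv2.COLOR_RGB2HSV)
    for nm,lo,hi in(('yel',(20,110,80),(33,255,255)),('grn',(38,80,20),(90,255,255)),('blue',(95,90,40),(125,255,255)),('red',(0,150,70),(6,255,255)),('dark',(0,0,0),(180,255,45)),('white',(0,0,225),(180,40,255))):
        m=cv2.inRange(hsv,lo,hi); k,l,s,c=cv2.connectedComponentsWithStats(m)
        for i in range(1,k):
            if s[i,4]<60: continue
            P=W[l==i];P=P[np.isfinite(P[:,0])]
            if len(P)<20: continue
            mm=np.median(P,0)
            if not(0.2<mm[0]<1 and abs(mm[1])<.5 and mm[2]>-.02):continue
            print(n,nm,s[i,4],c[i].round(),'med',mm.round(3),'p2',np.percentile(P,2,axis=0).round(3),'p98',np.percentile(P,98,axis=0).round(3), cv2.minAreaRect((P[:,:2]*1000).astype(np.float32)))
```

```text
scene yel 87 [180. 146.] med [ 0.353 -0.133  0.008] p2 [ 0.325 -0.144 -0.002] p98 [ 0.37  -0.124  0.011] ((345.85919189453125, -134.25741577148438), (49.705257415771484, 18.0617733001709), 9.482429504394531)
scene grn 1625 [345. 248.] med [0.761 0.205 0.094] p2 [0.73  0.185 0.008] p98 [0.773 0.239 0.143] ((748.9025268554688, 212.20785522460938), (62.887306213378906, 48.432525634765625), 61.33590316772461)
scene blue 288 [117. 149.] med [ 0.351 -0.301  0.012] p2 [ 0.3   -0.323 -0.001] p98 [ 0.389 -0.279  0.015] ((342.1417236328125, -307.110107421875), (37.66722106933594, 97.29700469970703), 74.45252990722656)
scene blue 2416 [135. 272.] med [ 0.762 -0.193  0.055] p2 [ 0.716 -0.23   0.003] p98 [ 0.79  -0.13   0.091] ((739.3316650390625, -208.18197631835938), (168.9966583251953, 76.41343688964844), 45.3251953125)
scene red 128 [244. 140.] med [0.344 0.043 0.007] p2 [ 0.331  0.014 -0.002] p98 [0.352 0.077 0.01 ] ((337.4573974609375, 44.35955047607422), (27.36859130859375, 63.486244201660156), 14.030030250549316)
scene red 60 [256. 167.] med [0.635 0.053 0.192] p2 [0.633 0.036 0.173] p98 
[... 7258 characters left out ...]
140625, 19.058502197265625), (203.73460388183594, 314.5628356933594), 1.2593629360198975)
side red 126 [177. 235.] med [0.341 0.036 0.009] p2 [0.331 0.011 0.007] p98 [0.351 0.071 0.012] ((340.488037109375, 41.58765411376953), (15.022259712219238, 63.868751525878906), 10.71879768371582)
side white 273 [377. 151.] med [ 0.907 -0.027  0.03 ] p2 [ 0.897 -0.084  0.027] p98 [0.941 0.183 0.032] ((917.79931640625, 49.56365203857422), (45.60056686401367, 271.30743408203125), 0.8678051233291626)
side white 148 [250. 254.] med [ 0.461 -0.096  0.016] p2 [ 0.447 -0.11   0.014] p98 [ 0.476 -0.082  0.019] ((460.8918151855469, -95.62088012695312), (32.41375732421875, 28.792011260986328), 60.500938415527344)
```

View pics/p3.png

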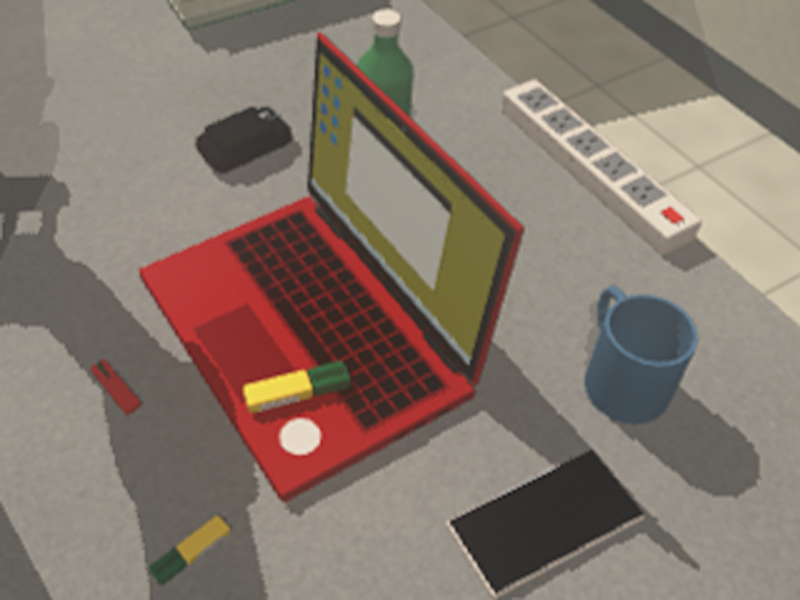

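Two yellow-and-dark-green pens are candidates: the one on the laptop deck (crop (295,385), side (248,233), about 96 mm long, top at z≈0.031) and the one on the desk (crop (190,550), scene (180,143), shorter and only 10 mm high). The one on the laptop is larger and fits the description. The crop also shows the white disc at (300,437) to be a flat sticker. The red and blue pens are excluded.

```bash
python3 - <<'E'
from h import *
b=load('side');W=world(b)
hsv=cv2.cvtColor(b['color'],cv2.COLOR_RGB2HSV)
def rect(P):
    (c,s,a)=cv2.minAreaRect((P[:,:2]*1000).astype(np.float32)); return np.round(c,1),np.round(s,1),round(a,1)
m=(W[...,2]>.027)&(W[...,2]<.037)&(W[...,0]>.42)&(W[...,0]<.545)&(W[...,1]>-.1)&(W[...,1]<0)
P=W[m]; print('pen top',m.sum(),rect(P),np.median(P[:,2]))
q=P[:,:2]; u,s_,vt=np.linalg.svd(q-q.mean(0)); print('dir',vt[0],np.degrees(np.arctan2(vt[0,1],vt[0,0])), ((q-q.mean(0))@vt.T).min(0),((q-q.mean(0))@vt.T).max(0),q.mean(0))
red=cv2.inRange(hsv,(0,130,50),(6,255,255))>0
k,l,s,c=cv2.connectedComponentsWithStats(red.astype(np.uint8)); 
m=red&(abs(W[...,2]-.016)<.004)&(W[...,0]>.4)&(W[...,0]<.7)
D=W[m][:,:2]; L=(red&(abs(W[...,2]-.219)<.004)); L=W[L]; L=L[abs(L[:,0]-.635)<.03]
p=np.polyfit(L[:,1],L[:,0],1); yaw=-np.arctan(p[0]); print('lid edge yaw',yaw,'y',L[:,1].min(),L[:,1].max(),'x',L[:,0].mean(),L[:,2].mean())
R2=np.array([[np.cos(yaw),np.sin(yaw)],[-np.sin(yaw),np.cos(yaw)]]); q=D@R2.T
print('deck rot frame',np.percentile(q,[.5,1,99,99.5],axis=0))
lo,hi=np.percentile(q,[.7,99.3],axis=0);print('centre',R2.T@((lo+hi)/2),hi-lo)
E
python3 -m inch '[[0,0,0,0,0.18],[0,-10,-62,0,0.18],[0,-10,-62,0,0.18],[0,-10,-62,0,0.18]]' 5
```

```text
pen top 378 (array([481.1, -55.3]), array([25.1, 94.8]), 77.6) 0.03048010551623285
dir [-0.97518946  0.22137188] 167.21037702561648 [-0.04824316 -0.01310884] [0.04656901 0.01238156] [ 0.48020668 -0.05537971]
lid edge yaw 0.022029714521094524 y -0.133843953124703 0.16347737781706678 x 0.6348335444649664 0.2183160975939867
deck rot frame [[ 0.41663428 -0.14902423]
 [ 0.41725482 -0.14855533]
 [ 0.6154195   0.14616878]
 [ 0.61630484  0.14760268]]
centre [0.51636134 0.01050282] [0.19907039 0.29596742]
time: 0.6
position: [0.1515, 0.4423, 0.2159]
tool_rot: [1.715, 2.629, -0.017]
ft_force: [-0.8, 0.6, 1.9]
grip_width: 0.63
```

```bash
cat > need.py <<'E'
import sys; from h import *
x,y,z,yd=map(float,sys.argv[1:5]); s,R=st()
cur=np.degrees(np.arctan2(R[1,1],R[0,1])); e=R.T@(np.array([x,y,z])-s['position'])*1000
print('t',s['time'],'pos',np.round(s['position'],4),'shift mm',e.round(1),'twist',round(-np.radians((yd-cur+180)%360-180),3),'yaw',round(cur,1),'F',np.round(s['ft_force'],1),'grip',s['grip_width'],'tilt',R[:2,2].round(3))
E
python3 -m inch '[[0,0,0,0,0.18],[0,0,0,0,0.18],[0,0,0,0,0.18],[0,0,0,0,0.18]]'; python3 need.py .488 -.022 .12 -12.6
```

```text
time: 1.1
position: [0.147, 0.4374, 0.2145]
tool_rot: [2.544, 1.829, -0.019]
ft_force: [0.1, -0.1, -0.1]
grip_width: 0.502
t 1.1 pos [0.147  0.4374 0.2145] shift mm [-325.5  469.6   99.1] twist -0.104 yaw -18.6 F [ 0.1 -0.1 -0.1] grip 0.5018983784465637 tilt [-0.005 -0.014]
```

```bash
python3 -m inch '[[0,0,60,0,-0.1],[0,0,60,0,0],[0,0,60,0,0],[0,-10,60,0,0],[0,-30,60,0,0]]'; python3 -m inch '[[0,-50,30,0,0],[0,-60,20,0,0],[0,-60,20,0,0],[0,-40,10,0,0]]'; python3 need.py .488 -.022 .12 -12.6
```

```text
time: 1.72
position: [0.427, 0.3316, 0.2129]
tool_rot: [2.437, 1.972, -0.02]
ft_force: [0.6, 0.7, 0.6]
grip_width: 0.501
time: 2.22
position: [0.4637, 0.1058, 0.2139]
tool_rot: [2.44, 1.965, -0.025]
ft_force: [-0.0, 0.7, 0.1]
grip_width: 0.496
t 2.225 pos [0.4637 0.1058 0.2139] shift mm [-118.    51.3   95.8] twist 0.005 yaw -12.3 F [-0.   0.7  0.1] grip 0.4957089872438016 tilt [-0.007 -0.017]
```

```bash
python3 -m inch '[[0,-50,22,0,0],[0,-50,22,0,0],[0,-18,7,20,0],[0,0,0,25,0],[0,0,0,25,0]]'; python3 -m inch '[[0,0,0,20,0],[0,0,0,0,0]]';python3 need.py .488 -.022 .020 -12.6
python3 - <<'E'
from h import *
b=grab('side'); save(cv2.resize(b['color'][100:300,120:386],(800,600),interpolation=cv2.INTER_CUBIC),'p4')
E
```

```text
time: 2.85
position: [0.4887, -0.0309, 0.1454]
tool_rot: [2.447, 1.953, -0.018]
ft_force: [0.2, 0.5, -0.1]
grip_width: 0.5
time: 3.1
position: [0.4863, -0.0317, 0.1226]
tool_rot: [2.45, 1.954, -0.025]
ft_force: [0.7, -0.3, 1.0]
grip_width: 0.498
t 3.1 pos [ 0.4863 -0.0317  0.1226] shift mm [ 1.160e+01 -1.000e-01  1.024e+02] twist -0.005 yaw -12.9 F [ 0.7 -0.3  1. ] grip 0.49832222504558316 tilt [-0.008 -0.016]
```

View pics/p4.png

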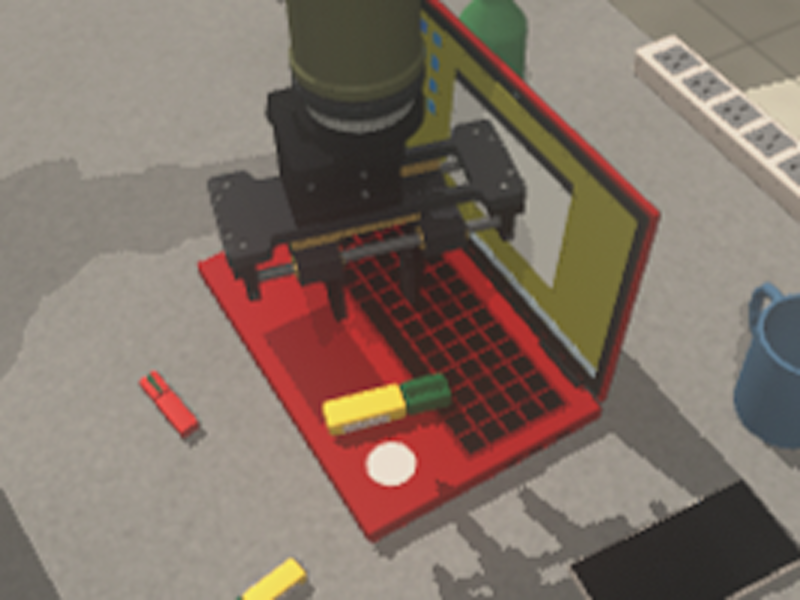

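The picture shows both fingertips at (340,310) and (412,300), on the +y side of the pen at (385,400), with the body clear of the screen. Next I descend beside the pen.

```bash
python3 -m inch '[[0,12,0,0,0],[0,2,0,25,0],[0,0,0,25,0],[0,0,0,25,0],[0,0,0,10,0]]'; python3 need.py .488 -.022 .021 -12.6;  python3 -m inch '[[0,0,0,8,0],[0,0,0,3,0],[0,0,0,0,0]]'; python3 need.py .488 -.022 .021 -12.6
```

```text
time: 3.78
position: [0.4965, -0.013, 0.0421]
tool_rot: [2.442, 1.957, -0.003]
ft_force: [-0.6, -0.5, 0.8]
grip_width: 0.497
t 3.775 pos [ 0.4965 -0.013   0.0421] shift mm [-10.4  -6.5  21.1] twist 0.0 yaw -12.6 F [-0.6 -0.5  0.8] grip 0.4971045666926931 tilt [ 0.006 -0.011]
time: 4.15
position: [0.4983, -0.012, 0.0321]
tool_rot: [2.44, 1.957, 0.001]
ft_force: [-0.8, -0.6, -0.2]
grip_width: 0.5
t 4.15 pos [ 0.4983 -0.012   0.0321] shift mm [-11.9  -8.   11.1] twist 0.001 yaw -12.5 F [-0.8 -0.6 -0.2] grip 0.5003711808114858 tilt [ 0.009 -0.01 ]
```

```bash
python3 -m inch '[[0,-4,-8,6,0],[0,-2,0,4,0],[0,0,0,0,0]]'; python3 need.py .481 -.03 .021 -12.6;  python3 -m inch '[[0,-8,0,0,0],[0,-8,0,0,0]]'; python3 need.py .481 -.11 .021 1.3
```

```text
time: 4.53
position: [0.4891, -0.0166, 0.0223]
tool_rot: [2.44, 1.956, 0.004]
ft_force: [-1.0, 0.1, -0.1]
grip_width: 0.5
t 4.525 pos [ 0.4891 -0.0166  0.0223] shift mm [-14.8  -5.    1.3] twist 0.001 yaw -12.6 F [-1.   0.1 -0.1] grip 0.5001780104651353 tilt [ 0.01  -0.009]
time: 4.78
position: [0.4857, -0.0328, 0.0226]
tool_rot: [2.439, 1.957, 0.004]
ft_force: [0.1, 0.2, -0.2]
grip_width: 0.497
t 4.775 pos [ 0.4857 -0.0328  0.0226] shift mm [-76.4  12.1   2.3] twist -0.241 yaw -12.5 F [ 0.1  0.2 -0.2] grip 0.49717921907670165 tilt [ 0.011 -0.009]
```

```bash
python3 -m inch '[[0,-9,0,0,-0.04],[0,-9,1,0,-0.04],[0,-9,1,0,-0.04],[0,-9,1,0,-0.04],[0,-9,1,0,-0.04]]'; python3 need.py .481 -.11 .021 1.3
python3 - <<'E'
from h import *
b=grab('side'); save(cv2.resize(b['color'][100:300,120:386],(600,450),interpolation=cv2.INTER_CUBIC),'p5')
E
```

```text
time: 5.4
position: [0.4831, -0.0821, 0.0235]
tool_rot: [2.227, 2.195, 0.003]
ft_force: [-0.1, -0.2, -0.1]
grip_width: 0.5
t 5.4 pos [ 0.4831 -0.0821  0.0235] shift mm [-27.9  -1.7   2.8] twist -0.037 yaw -0.8 F [-0.1 -0.2 -0.1] grip 0.5001893540095276 tilt [ 0.012 -0.009]
```

View pics/p5.png

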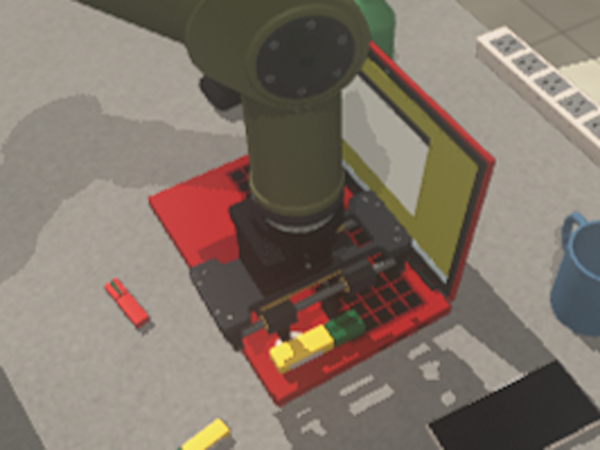

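The pen, at (317,340), is sliding ahead of both fingers, nearly parallel to the side edge at (360,355). I'll keep going.

```bash
python3 -m inch '[[0,-9,0,1,-0.02],[0,-9,0,1,-0.02],[0,-9,0,0,0],[0,-9,0,0,0],[0,-9,0,0,0]]'; python3 need.py .481 -.15 .021 1.3
python3 - <<'E'
from h import *
b=grab('side'); save(cv2.resize(b['color'][150:300,150:350],(600,450),interpolation=cv2.INTER_CUBIC),'p6')
E
```

```text
time: 6.08
position: [0.4838, -0.131, 0.0226]
tool_rot: [2.184, 2.235, 0.003]
ft_force: [-1.2, 0.1, -0.3]
grip_width: 0.503
t 6.075 pos [ 0.4838 -0.131   0.0226] shift mm [-18.9  -3.3   1.7] twist 0.0 yaw 1.3 F [-1.2  0.1 -0.3] grip 0.5031592110280223 tilt [ 0.013 -0.01 ]
```

View pics/p6.png

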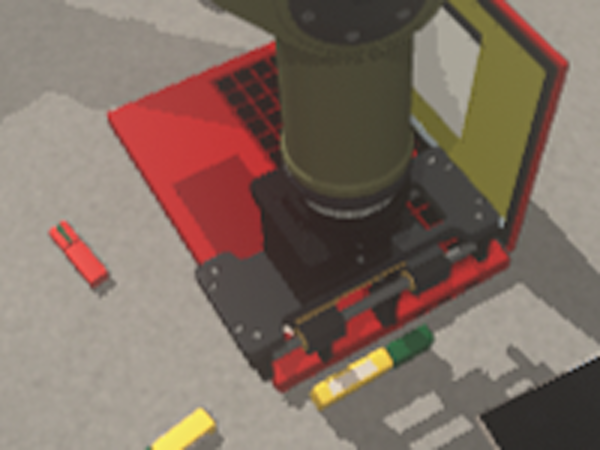

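```bash
cat > pen.py <<'E'
from h import *
d=grab('side');W=world(d);h=cv2.cvtColor(d['color'],cv2.COLOR_RGB2HSV)
roi=(W[...,0]>.4)&(W[...,0]<.6)&(W[...,1]>-.23)&(W[...,1]<-.1)
m=((cv2.inRange(h,(20,110,80),(33,255,255))>0)|(cv2.inRange(h,(38,80,20),(90,255,255))>0))&roi
P=W[m]; print('pen n',len(P),'z pct',np.percentile(P[:,2],[2,10,50,90,98]).round(4),'y',np.percentile(P[:,1],[2,50,98]).round(4),'x',np.percentile(P[:,0],[2,98]).round(4),cv2.minAreaRect((P[P[:,2]>.003][:,:2]*1000).astype(np.float32)))
E
python3 pen.py
```

```text
pen n 286 z pct [-0.0011  0.0072  0.023   0.0257  0.0274] y [-0.1671 -0.1606 -0.139 ] x [0.4374 0.5294] ((479.9517822265625, -166.87249755859375), (103.63726043701172, 31.822607040405273), 0.254453182220459)
```

The pen fell onto its narrow edge beside the laptop (top at z≈0.025). I'll nudge it near its top so that it topples flat and away.

```bash
python3 -m inch '[[0,-8,-1,0,0],[0,-6,0,0,0],[0,-6,0,0,0],[0,0,0,0,0]]'; python3 need.py .481 -.16 .021 1.3; python3 pen.py
```

```text
time: 6.68
position: [0.4832, -0.1529, 0.0228]
tool_rot: [2.186, 2.234, 0.003]
ft_force: [-0.3, -0.3, -0.1]
grip_width: 0.5
t 6.675 pos [ 0.4832 -0.1529  0.0228] shift mm [-7.  -2.4  1.8] twist -0.001 yaw 1.2 F [-0.3 -0.3 -0.1] grip 0.4998029244421545 tilt [ 0.013 -0.01 ]
pen n 445 z pct [0.     0.0122 0.0146 0.0166 0.4934] y [-0.1878 -0.1758 -0.1093] x [0.4201 0.5294] ((455.91510009765625, -160.79718017578125), (63.36514663696289, 152.08819580078125), 61.2083625793457)
```

The pen now lies flat (top z≈0.0146, y −0.188 to −0.164, about 25 mm clear of the laptop). Next I rise, shut the fingers, and turn the jaws along the hinge.

```bash
python3 -m inch '[[0,5,0,-30,0],[0,0,0,-60,0],[0,0,0,-60,0],[-1,0,0,-60,-0.18],[-1,0,0,-50,-0.18]]'; python3 -m inch '[[-1,0,0,0,-0.18],[-1,0,0,0,-0.18],[-1,0,0,0,-0.18],[-1,0,0,0,-0.18],[-1,0,0,0,-0.18]]';python3 -m inch '[[-1,0,0,0,-0.18],[-1,0,0,0,-0.13],[-1,0,0,0,0]]'; python3 need.py .69 .016 .28 91.3; python3 pen.py
```

```text
time: 7.35
position: [0.477, -0.1422, 0.2859]
tool_rot: [1.739, 2.607, -0.009]
ft_force: [0.7, 0.2, -0.8]
grip_width: 0.355
time: 7.98
position: [0.4793, -0.1412, 0.2916]
tool_rot: [0.379, 3.104, -0.009]
ft_force: [-0.1, 0.4, 0.1]
grip_width: 0.004
time: 8.35
position: [0.479, -0.1403, 0.2914]
tool_rot: [-0.122, 3.126, -0.011]
ft_force: [-0.0, -0.3, -0.5]
grip_width: 0.008
t 8.35 pos [ 0.479  -0.1403  0.2914] shift mm [-222.3  139.5   13.2] twist 0.055 yaw 94.5 F [-0.  -0.3 -0.5] grip 0.007599548670614268 tilt [ 0.013 -0.006]
pen n 483 z pct [0.0007 0.0125 0.0147 0.0168 0.3639] y [-0.2255 -0.1764 -0.1571] x [0.4382 0.5288] ((483.546630859375, -179.3626708984375), (102.77677917480469, 94.66934967041016), 83.86133575439453)
```

```bash
python3 -m inch '[[-1,-50,30,0,0.05],[-1,-60,40,0,0],[-1,-60,40,0,0],[-1,-55,32,0,0],[-1,0,0,0,0]]'; python3 need.py .69 .016 .20 91.3
cat > lid.py <<'E'
import sys; from h import *
d=grab('scene');W=world(d);h=cv2.cvtColor(d['color'],cv2.COLOR_RGB2HSV)
red=((cv2.inRange(h,(0,130,50),(6,255,255))>0)|(cv2.inRange(h,(174,130,50),(180,255,255))>0))&(abs(W[...,1])<.2)&(W[...,0]>.38)&(W[...,0]<.72)&(W[...,2]>.012)
P=W[red]; a=np.array([.6145,.0185]); q=P[:,[0,2]]-a; r=np.hypot(*q.T); k=(r>.05)&(r<.23)
Q=P[k]; A=np.c_[Q[:,1],Q[:,2],np.ones(len(Q))]
v=q[k]; th=np.arctan2(v[:,1],-v[:,0]); print('lid n',k.sum(),'angle of outer face med',np.median(th).round(3),'edge r max',np.percentile(r[k],99).round(3),'top z',np.percentile(Q[:,2],99).round(4),'x',np.percentile(Q[:,0],[1,99]).round(4),'y',np.percentile(Q[:,1],[1,99]).round(4))
E
python3 lid.py
```

```text
time: 9.02
position: [0.6883, 0.0025, 0.2913]
tool_rot: [-0.021, 3.129, -0.005]
ft_force: [-0.4, -0.9, -0.0]
grip_width: 0.006
t 9.025 pos [0.6883 0.0025 0.2913] shift mm [-0.7 13.8 91.2] twist -0.009 yaw 90.8 F [-0.4 -0.9 -0. ] grip 0.006027160230047816 tilt [ 0.013 -0.003]
lid n 7414 angle of outer face med 1.706 edge r max 0.201 top z 0.2182 x [0.4208 0.6408] y [-0.1287  0.1632]
```

```bash
python3 -m inch '[[-1,0,14,30,0],[-1,0,0,35,0],[-1,0,0,22,0],[-1,0,0,3,0],[-1,20,0,0,0]]'; python3 need.py .652 .016 .20 91.3
```

```text
time: 9.7
position: [0.6659, 0.0064, 0.205]
tool_rot: [0.007, 3.123, -0.008]
ft_force: [-0.3, 0.2, -0.4]
grip_width: 0.002
t 9.7 pos [0.6659 0.0064 0.205 ] shift mm [14.1  9.6  4.7] twist -0.027 yaw 89.7 F [-0.3  0.2 -0.4] grip 0.0018948429920013245 tilt [ 0.019 -0.005]
```

```bash
python3 -m inch '[[-1,8,0,0,0],[-1,5,0,0,0],[-1,5,0,0,0],[-1,5,0,0,0]]'; python3 need.py .652 .016 .20 91.3; python3 lid.py
python3 - <<'E'
from h import *
b=load('scene'); save(cv2.resize(b['color'][80:280,100:400],(750,500),interpolation=cv2.INTER_CUBIC),'p7')
E
```

```text
time: 10.2
position: [0.644, 0.0046, 0.2091]
tool_rot: [0.013, 3.113, -0.006]
ft_force: [2.3, 0.4, -1.4]
grip_width: 0.006
t 10.2 pos [0.644  0.0046 0.2091] shift mm [-7.7 11.5  9.2] twist -0.031 yaw 89.5 F [ 2.3  0.4 -1.4] grip 0.005558506744201532 tilt [ 0.028 -0.004]
lid n 7439 angle of outer face med 1.672 edge r max 0.201 top z 0.2187 x [0.6213 0.6344] y [-0.1288  0.163 ]
```

View pics/p7.png

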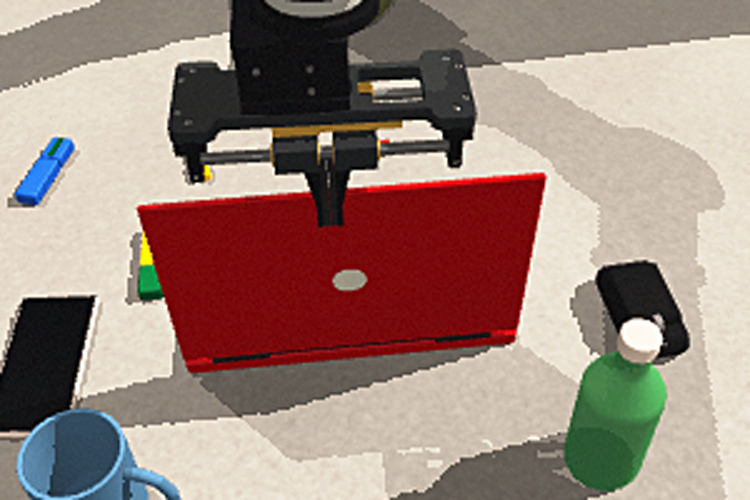

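Contact is made. The shut fingers at (328,215) press the cover just below its top edge at about 2.3 N, and the lid has begun to turn. The pen is visible on the desk at (148,265). I'll push on gently.

```bash
python3 -m inch '[[-1,4,2,4,0],[-1,7,2,3,0],[-1,7,2,2,0],[-1,7,2,2,0],[-1,7,1,2,0]]'; python3 need.py .63 .012 .20 91.3; python3 lid.py
```

```text
time: 10.88
position: [0.612, 0.0132, 0.1959]
tool_rot: [0.014, 3.109, -0.008]
ft_force: [1.6, -0.9, 2.4]
grip_width: 0.006
t 10.875 pos [0.612  0.0132 0.1959] shift mm [-18.1  -1.   -3.5] twist -0.032 yaw 89.5 F [ 1.6 -0.9  2.4] grip 0.005863013943535774 tilt [ 0.033 -0.005]
lid n 8461 angle of outer face med 1.502 edge r max 0.2 top z 0.2179 x [0.5939 0.6175] y [-0.1294  0.1628]
```

```bash
python3 -m inch '[[-1,8,0,1,0],[-1,8,0,1,0],[-1,8,0,2,0],[-1,8,0,2,0],[-1,8,0,2,0]]'; python3 need.py .565 .012 .188 91.3; python3 lid.py
```

```text
time: 11.55
position: [0.5682, 0.0131, 0.1857]
tool_rot: [0.014, 3.111, -0.008]
ft_force: [2.7, -1.7, -0.9]
grip_width: 0.007
t 11.55 pos [0.5682 0.0131 0.1857] shift mm [ 3.1 -1.1 -2.4] twist -0.032 yaw 89.5 F [ 2.7 -1.7 -0.9] grip 0.006885348699890552 tilt [ 0.03  -0.006]
lid n 9239 angle of outer face med 1.246 edge r max 0.199 top z 0.206 x [0.5455 0.6031] y [-0.1304  0.1622]
```

```bash
python3 -m inch '[[-1,8,0,2,0],[-1,8,0,3,0],[-1,8,0,4,0],[-1,7,0,4,0],[-1,7,0,5,0]]'; python3 need.py .52 .012 .159 91.3; python3 lid.py
```

```text
time: 12.22
position: [0.5265, 0.0133, 0.1646]
tool_rot: [0.014, 3.114, -0.008]
ft_force: [1.1, -1.6, 1.9]
grip_width: 0.005
t 12.225 pos [0.5265 0.0133 0.1646] shift mm [ 6.6 -1.3  5.4] twist -0.032 yaw 89.5 F [ 1.1 -1.6  1.9] grip 0.00498203090887753 tilt [ 0.027 -0.005]
lid n 9163 angle of outer face med 0.979 edge r max 0.199 top z 0.1813 x [0.4995 0.5895] y [-0.1311  0.1618]
```

```bash
python3 -m inch '[[-1,6,0,5,0],[-1,6,0,6,0],[-1,6,0,6,0],[-1,5,0,7,0],[-1,5,0,7,0]]'; python3 need.py .488 .012 .12 91.3; python3 lid.py
```

```text
time: 12.9
position: [0.4955, 0.0144, 0.13]
tool_rot: [0.014, 3.118, -0.006]
ft_force: [1.0, -1.1, 2.8]
grip_width: 0.005
t 12.9 pos [0.4955 0.0144 0.13  ] shift mm [ 7.7 -2.5  9.8] twist -0.031 yaw 89.5 F [ 1.  -1.1  2.8] grip 0.004828695788585495 tilt [ 0.024 -0.004]
lid n 8377 angle of outer face med 0.709 edge r max 0.198 top z 0.1454 x [0.4616 0.578 ] y [-0.1317  0.1613]
```

```bash
python3 -m inch '[[-1,4,0,7,0],[-1,4,0,7,0],[-1,3,0,7,0],[-1,3,0,7,0],[-1,3,0,7,0]]'; python3 need.py .4715 .012 .081 91.3; python3 -m inch '[[-1,2,0,6,0],[-1,2,0,6,0],[-1,2,0,6,0]]'; python3 need.py .465 .012 .03 91.3; python3 lid.py
```

```text
time: 13.58
position: [0.4765, 0.0146, 0.091]
tool_rot: [0.014, 3.121, -0.006]
ft_force: [-0.3, -0.1, 1.2]
grip_width: 0.002
t 13.575 pos [0.4765 0.0146 0.091 ] shift mm [ 5.2 -2.6  9.9] twist -0.031 yaw 89.5 F [-0.3 -0.1  1.2] grip 0.0019308253053216184 tilt [ 0.02  -0.004]
time: 13.95
position: [0.4702, 0.0145, 0.0714]
tool_rot: [0.014, 3.122, -0.007]
ft_force: [-0.4, 0.3, 1.7]
grip_width: 0.003
t 13.95 pos [0.4702 0.0145 0.0714] shift mm [ 6.1 -2.4 41.3] twist -0.031 yaw 89.5 F [-0.4  0.3  1.7] grip 0.003021856001124728 tilt [ 0.02  -0.004]
lid n 6618 angle of outer face med 0.327 edge r max 0.197 top z 0.0797 x [0.4269 0.5669] y [-0.1321  0.1608]
```

```bash
python3 -m inch '[[-1,1,0,6,0],[-1,1,0,6,0],[-1,1,0,6,0],[-1,1,0,5,0],[-1,0,0,5,0]]'; python3 need.py .465 .012 .0245 91.3; python3 -m inch '[[-1,0,0,4,0],[-1,0,0,4,0],[-1,0,0,3,0]]'; python3 need.py .465 .012 .0245 91.3; python3 lid.py
```

```text
time: 14.62
position: [0.4657, 0.0145, 0.0407]
tool_rot: [0.013, 3.123, -0.007]
ft_force: [-1.3, 0.2, 1.0]
grip_width: 0.003
t 14.625 pos [0.4657 0.0145 0.0407] shift mm [ 0.9 -2.4 16.2] twist -0.031 yaw 89.5 F [-1.3  0.2  1. ] grip 0.0028297563899289087 tilt [ 0.018 -0.005]
time: 15.0
position: [0.4655, 0.0144, 0.0286]
tool_rot: [0.013, 3.124, -0.007]
ft_force: [-0.7, -0.3, 1.1]
grip_width: 0.007
t 15.0 pos [0.4655 0.0144 0.0286] shift mm [ 0.6 -2.4  4.1] twist -0.031 yaw 89.5 F [-0.7 -0.3  1.1] grip 0.007186853394945141 tilt [ 0.018 -0.005]
lid n 5192 angle of outer face med 0.06 edge r max 0.197 top z 0.0292 x [0.4175 0.5636] y [-0.1324  0.1605]
```

```bash
python3 -m inch '[[-1,0,0,3,0],[-1,0,0,3,0]]'; python3 -m inch '[[-1,0,0,3,0],[-1,0,0,3,0]]'; python3 lid.py
```

```text
time: 15.3
position: [0.4659, 0.0144, 0.0245]
tool_rot: [0.013, 3.126, -0.006]
ft_force: [-15.3, -1.1, 46.1]
grip_width: 0.004
time: 15.55
position: [0.4659, 0.0143, 0.0246]
tool_rot: [0.014, 3.131, 0.0]
ft_force: [-13.6, -1.4, 34.6]
grip_width: 0.005
lid n 5071 angle of outer face med 0.037 edge r max 0.197 top z 0.0256 x [0.4172 0.5636] y [-0.1324  0.1606]
```

The lid is firmly seated (TCP z 0.0245 matches the shut height of 24.5 mm). Now I retreat straight up and check everything.

```bash
python3 -m inch '[[-1,0,0,-4,0],[-1,0,0,-15,0],[-1,0,0,-50,0],[-1,0,0,-60,0],[-1,0,0,-60,0]]'; python3 -m inch '[[-1,0,50,-20,0],[-1,0,60,0,0],[-1,0,60,0,0],[-1,0,60,0,0],[-1,0,0,0,0]]'
python3 - <<'E'
from h import *
a=grab('scene');b=grab('side'); save(cv2.resize(np.hstack([a['color'],b['color']])[60:],(800,253)),'x8')
save(cv2.resize(b['color'][80:320,130:450],(800,600),interpolation=cv2.INTER_CUBIC),'p8')
for n,d in(('scene',a),('side',b)):
    W=world(d);h=cv2.cvtColor(d['color'],cv2.COLOR_RGB2HSV)
    red=(cv2.inRange(h,(0,130,50),(6,255,255))>0)|(cv2.inRange(h,(174,130,50),(180,255,255))>0)
    P=W[red&(W[...,0]>.38)&(W[...,0]<.68)&(abs(W[...,1])<.25)&(W[...,2]>.012)]
    T=P[P[:,2]>.019]; A=np.c_[T[:,:2],np.ones(len(T))]; c=np.linalg.lstsq(A,T[:,2],rcond=None)[0]
    print(n,'top z pct',np.percentile(T[:,2],[2,50,98]).round(4),'slope x,y',c[:2].round(4),'rect',cv2.minAreaRect((T[:,:2]*1000).astype(np.float32)), 'ext',np.percentile(T[:,:2],[1,99],axis=0).round(4))
    for nm,lo,hi,box in(('mouse',(0,0,0),(180,255,45),(.5,.7,.22,.36)),('phone',(0,0,0),(180,255,45),(.5,.7,-.34,-.2)),('bottle',(38,80,20),(90,255,255),(.68,.8,.15,.27)),('mug',(95,90,40),(125,255,255),(.66,.82,-.28,-.1)),('pen',(20,80,20),(90,255,255),(.42,.55,-.21,-.145))):
        m=(cv2.inRange(h,lo,hi)>0)&(W[...,0]>box[0])&(W[...,0]<box[1])&(W[...,1]>box[2])&(W[...,1]<box[3])&(W[...,2]>.003)
        Q=W[m]
        if len(Q)>30: print(n,nm,len(Q),np.median(Q,0).round(3),np.percentile(Q,2,axis=0).round(3),np.percentile(Q,98,axis=0).round(3))
E
```

```text
time: 16.23
position: [0.4615, 0.0135, 0.2169]
tool_rot: [0.017, 3.136, -0.005]
ft_force: [1.4, 1.2, 0.1]
grip_width: 0.005
time: 16.85
position: [0.4688, 0.2504, 0.248]
tool_rot: [0.024, 3.119, 0.009]
ft_force: [-0.4, -0.3, 1.1]
grip_width: 0.001
scene top z pct [0.0204 0.0228 0.0251] slope x,y [-0.0006 -0.0003] rect ((516.4367065429688, 14.801712036132812), (207.597900390625, 299.6759948730469), 1.293086051940918) ext [[ 0.4171 -0.1316]
 [ 0.6122  0.161 ]]
scene mouse 1339 [0.565 0.277 0.034] [0.5   0.223 0.012] [0.647 0.338 0.421]
scene phone 1530 [ 0.605 -0.264  0.008] [ 0.531 -0.296  0.005] [ 0.67  -0.229  0.01 ]
scene bottle 1615 [0.761 0.205 0.094] [0.73  0.185 0.008] [0.773 0.239 0.143]
scene mug 2334 [ 0.762 -0.193  0.056] [ 0.716 -0.23   0.004] [ 0.79  -0.13   0.091]
scene pen 310 [ 0.493 -0.172  0.013] [ 0.44  -0.184  0.005] [ 0.533 -0.161  0.016]
side top z pct [0.0213 0.0239 0.0265] slope x,y [ 0.0009 -0.0018] rect ((514.4739379882812, 12.42791748046875), (200.8831787109375, 302.23138427734375), 0.9393525123596191) ext [[ 0.4161 -0.1368]
 [ 0.6107  0.1565]]
side phone 1851 [ 0.597 -0.267  0.009] [ 0.532 -0.296  0.007] [ 0.671 -0.231  0.012]
side bottle 47 [0.719 0.217 0.117] [0.712 0.209 0.107] [0.728 0.231 0.131]
side pen 321 [ 0.466 -0.177  0.014] [ 0.438 -0.188  0.006] [ 0.498 -0.165  0.017]
```

View pics/p8.png

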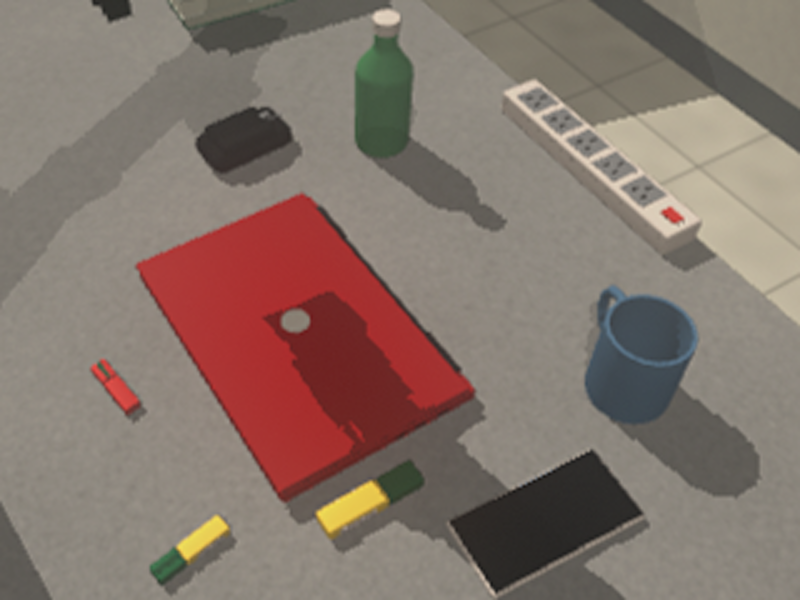

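The final picture shows the laptop flat shut, with its front corner still at (284,497). The highlighter lies flat at (370,497), and the mouse, bottle, mug and phone are unmoved. I'm handing in.

```bash
python3 -m inch '[[-1,0,0,0,0],[-1,0,0,0,0]]'; python3 -c "from bench import ctrl; print(ctrl.close_job())"
```

```text
time: 17.2
position: [0.4712, 0.2415, 0.2489]
tool_rot: [0.043, 3.117, 0.007]
ft_force: [-0.6, 0.9, 0.0]
grip_width: 0.008
the job is handed in; nothing more can be done
None
```

The highlighter is off the laptop and the lid is fully shut; I handed the job in at about 17 s, with the robot touching nothing. No verdict was reported.

**Highlighter:** I slid the larger yellow pen off the laptop's right side with two fingertips. It first landed on its narrow edge, so I nudged it flat. It now lies on the desk about 25 mm from the laptop, clear of the phone.

**Lid:** I pushed it down from behind with the fingers only on the outer cover, at about 0.4 rad/s, slowing at the end. The wrist force stayed around 1 to 4 N until the lid seated.

**Last checks:**
- **Shut:** the lid is level, with slopes under 0.002. The fingertips stopped at the 24.5 mm shut height. The cameras read 22.8 and 23.9 mm, low by up to 1.7 mm and within the 2 mm calibration error.
- **Laptop:** it sits where it started, within measuring error.
- **Mug and phone:** their measured positions are the same as at the start.
- **Bottle:** the scene camera gives the same position as at the start. The side camera saw too little of it to measure.
- **Mouse:** it looks unmoved in the last picture. Its measurement was spoiled by the gripper being in the same area.

**What went less well:** the final press was firmer than intended. The wrist force read about 49 N (46 N of it downward) as the lid reached its stop, and the laptop did not move.

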